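# Set the trunking length stop to the green clip

## Task

Set the bench's length stop to the notch beside the green clip: press the red thumb bar to lift the tab out of its notch, shift the stop along, and let the tab drop fully into the green-marked notch. Then slide the white trunking along its bed until its end rests against the stop plate, and leave the other things on the table alone.

Things in the scene. Friction and masses are not known exactly. Their poses are not given: they have to be found in the camera images.
- bench_stop: Fixed length-stop bench: plywood board 235 x 485 x 12 mm on the table. Bench frame, used below in mm: origin at table height, x away from the robot side, y (left) along the rail, z up. Board spans x -135 to 100, y -345 to 140, top at z 12.
- comb (a point): Top of the grey steel notched comb, at its middle notch (bench x 59, y 0, z 40). Comb at x 42 to 76; five notches open at the top at bench y -90, -45, 0, 45, 90, each 17 wide and 13 deep.
- bed (a point): Floor of the trunking bed (bench x -100, y 0, z 12): a lane along y, 44 wide between two aluminium fences 12 high (tops at z 24), from y -340 to 135.
- stop_carriage (a joint): Slide of the black stop carriage (60 mm wide) along the bench's y, in m, range -0.10 to 0.10; notches at -0.090, -0.045, 0, 0.045, 0.090; starts in the middle one within 2 mm. Drag 1.5 N; stays where left. Its two grey upright cheeks, 52 mm apart inside, stand either side of the red bar (bench x -62 to -28, tops z 92); a finger between them can push it along.
- rocker (a joint): Angle of the rocker on the carriage, rad: 0 = tab down in a notch, 0.38 = fully lifted. Pivot along y at bench x 10, z 68; the red bar is 55 mm and the tab 45 mm from it. Pressing the bar down lifts the tab, which clears the comb from 0.22 (bar down 12 mm; full travel 20 mm). Spring: 2 N at the bar to start, 6 N at full travel. About 0.2 = tab resting on the comb between notches.
- thumb_bar (a point): Top middle of the red round thumb bar (14 mm diameter, 46 mm long along y), at bench x -45, z 77 with the tab down. It moves with rocker and carriage. Press it from above with shut fingers between the cheeks; free space of 21 mm below it.
- tab_tip (a point): Lowest point of the steel tab (12 mm wide in y, rounded end), at bench x 55, z 30 when seated, 10 mm below the comb's top. Same y as the middle of the thumb bar. 2.5 mm of play each way in a notch.
- stop_face (a point): Middle of the face of the steel stop plate that the trunking is pushed against: at bench x -100, z 34, 33 mm to the -y side of the tab; it faces -y. Plate 40 wide, z 16 to 52.
- clip_green: Green clip, 14 x 22 x 30 mm, fixed on the board just beyond (+x of) the comb, centred in y on the notch that it marks. Origin: centre of its underside (z 12 on the bench); axes as the bench. It is one or two notches to either side of the middle.
- clip_yellow: Yellow clip, same size, marks another notch.
- clip_orange: Orange clip, same size, marks another notch.
- clip_white: White clip, same size, marks another notch.
- trunking: Loose length of white plastic trunking with a thin grey line along its lid, open at both ends, 40 wide (x), 120 long (y), 40 high, wall 3 mm, about 0.12 kg, lying in the bed on the -y side of the stop. Origin: centre of its underside; y along its length.
- trunking_end (a point): Centre of the trunking's +y end, 60 mm from its middle and 20 mm above its underside: the end that goes against the stop plate.
- bottle: Bystander: closed water bottle 64 mm across, 190 mm tall; origin under its centre.
- screwdriver: Bystander: screwdriver with a red handle, 200 mm long, 26 mm thick, lying along y on the bench's bare board, beyond the carriage guide (bench x about 50, y about -335 to -135).
- junction_box: Bystander: white junction box 85 x 85 x 48 mm; origin under its centre.
There are look-alikes about, which are no part of the job. Of the things that look like the trunking, the smallest one is meant.

How it is judged:
By the outcome, as a careful person would: the job done as asked, in the order asked, and still so for the second after the job is handed in, with the robot touching nothing.
It also fails if it takes over 54 s, if anything falls off the work surface, if the arm or the gripper's body presses on something with over 40 N, if the wrist force passes 120 N, or if a joint passes its speed limit or range.

## Robot

A 6-joint arm with a two-finger parallel gripper is mounted at the origin on the work surface. World frame = base frame: x ahead of the robot, y to its left, z up, the work surface at z = 0. Lengths are in mm, angles in rad, forces in N, time in s.
With the tool pointing down it reaches from about 400 to 925 mm from the base axis. Payload 12.5 kg.
Tool frame: the origin (TCP) lies at the very end of the fingers, on their centre line; the grasp point (between the pads) lies 19 mm behind it; z points along the fingers, y is the line along which they close (so a half turn about z gives the same grasp; the last joint's range is limited). The gripper opens to 95 mm and grips with 3 to 60 N. Pads are 20 mm wide; open, the fingers measure 119 mm over their backs; the gripper's body (75 mm by 180 mm) begins 59 mm behind the grasp point.
Start: joints at [1.089, 0.491, 1.559, -0, 1.092, -0.106], TCP at [229.37, 581.409, 214.661] pointing down, gripper open.
Joint ranges: [-3.1, 3.1], [-0.84, 2.19], [0.05, 2.79], [-1.13, 4.28], [0.06, 2.93], [-2.69, 2.69]. Speed limits (rad/s): [2.22, 2.22, 2.79, 3.14, 3.14, 3.14].

## Interface

Orientations are given as [roll, pitch, yaw] about the fixed x, y, z axes, in that order (R = Rz(yaw) Ry(pitch) Rx(roll)).
In Python, from cell import state, imaging, env, spot_in, mark_of gives the robot as it stands. The module is installed in compiled form; this text tells all that it offers.
- The arm moves only by the tool step_arm, never from a script. Its argument "increments" is a list of rows, each an object with "slide": the shift along the tool's x, y, z in m, a list of three; "roll": the turn about the tool's z in rad. A call has 1 to 5 rows; each row is the pose to reach, as a shift and turn from the pose commanded when the call began, along the tool's axes at that moment; what a row does not reach only later rows make up. A row lasts 1/8 s, in which the tool goes at most 62.5 mm and 10.7 degrees, less where a joint would pass 70% of its speed; a pose out of reach is approached as far as the arm can. A call with a gripper value outside its range is refused whole. "fingers" is the opening, from 0 (shut) to 1 (fully open), set as the call begins (left out, the last holds). The fingers move at their own pace and stop on an object; the grip force is fixed at half the most. Time passes only in rows, so rows that repeat a pose let the fingers close. It gives the time, the measured TCP pose, the force, the opening and the grip force at its end, in the units of the state.
- state(): the state, without advancing time (a new reading comes with each control period).
- imaging.read_camera(name): name is "side" or "top" or "wrist"; returns a dict with "color" (384x512x3 uint8, red, green, blue), "z_map" (384x512 float32, mm along the optical axis (not along the pixel's ray), 0 where there is no reading), "intrinsics" (3x3 intrinsics, pixels), "camera_from_world" (4x4, takes a point from world to camera coordinates). Camera axes: x right, y up, looking along -z (the intrinsics and any distortion apply to the point x, -y, -z); pixel columns grow to the right and rows downward; lengths in mm; the calibration is good to about 2 mm. A picture is of the moment at which its call begins.
- env.job_done(): hands the job in; it is judged then, once.
Trained networks look in the newest picture that a camera, given by its name, has taken for a name from the list of things; names that differ only in an ending like _2 or _b are one class to them, and where a whole thing is asked for, a point or a joint stands for the part that bears it (a point fixed in the world has none). Each returns a list of dicts, best first, with "confidence" (0 to 1); they miss things now and then, are a little off and sometimes report something else, mostly with a low value. They report only what shows in the picture. A call takes as long as a camera call. They do not tell look-alikes from the thing itself.
- spot_in(camera, target): "bbox" ([left, top, right, bottom] in pixels, round what is visible of it).
- mark_of(camera, target): "uv" ([column, row] in pixels: a listed point, or the origin of a listed thing).
The state is a dict: "t": time; "joints": joint angles; "qvel": joint speeds; "tau": joint torques, N m; "eef_pos": TCP position; "tcp_rot": TCP orientation; "ft_force": force on the tool from outside, world axes, zero at the start; "moment": the same for the moment, N m; "opening": opening from 0.0 (shut) to 1.0 (fully open); "grip_force": force on a finger pad.
Only numpy, scipy, OpenCV 4.12 (cv2) and the standard library are available. Lean on these libraries where they do the work, as an engineer would, in place of code of your own. Each camera call takes 0.05 s, during which the arm holds its last target. There are 200 camera calls.

## Working session

There is one attempt and no reset: what is moved stays moved. The work goes in short steps, Python scripts to look and compute and a tool call to move; the robot and the scene stay as the last step left them, time stands still between calls to the robot, and variables do not carry over. Pictures are saved under pics/ and viewed, at most 10 in all, crops included, and the job is handed in when it is done.

Besides the shell and the picture viewer there is one more tool, called after "Request:" by a JSON object that holds its "api" and its "payload". step_arm: Moves the arm, as the interface text tells. Its arguments: {"type":"object","properties":{"increments":{"type":"array"},"fingers":{"type":"number"}},"required":["increments"]}

```bash
mkdir -p pics; cat > h.py <<'E'
import numpy as np, cv2
from cell import state, imaging, env, spot_in, mark_of
def unproj(c,uv,z=None,plane=None):
    K=np.array(c["intrinsics"]);T=np.array(c["camera_from_world"]);R=T[:3,:3];t=T[:3,3]
    d=np.array([(uv[0]-K[0,2])/K[0,0],-(uv[1]-K[1,2])/K[1,1],-1.0])
    if plane is not None:
        o=-R.T@t; w=R.T@d; return o+w*(plane-o[2])/w[2]
    if z is None:
        r,q=int(round(uv[1])),int(round(uv[0])); p=c["z_map"][max(r-1,0):r+2,max(q-1,0):q+2]; p=p[p>0]
        z=np.median(p) if p.size else np.nan
    return R.T@(d*z-t)
def proj(c,p):
    K=np.array(c["intrinsics"]);T=np.array(c["camera_from_world"]);q=T[:3,:3]@np.array(p)+T[:3,3]
    return np.array([K[0,0]*q[0]/-q[2]+K[0,2],K[1,1]*-q[1]/-q[2]+K[1,2]])
E
python3 - <<'E'
from h import *
np.set_printoptions(precision=1,suppress=True)
print(state())
for n in("top","side"):
    c=imaging.read_camera(n); cv2.imwrite(f"pics/{n}0.png",cv2.cvtColor(c["color"],cv2.COLOR_RGB2BGR))
    print(n,c["intrinsics"],c["camera_from_world"])
    for t in "comb bed thumb_bar tab_tip stop_face clip_green clip_yellow clip_orange clip_white trunking trunking_end bottle junction_box screwdriver bench_stop".split():
        for m in mark_of(n,t)[:3]: print(t,np.round(m["uv"],1),round(m["confidence"],2),unproj(c,m["uv"]))
E
```

```text
{'t': 0.0, 'joints': array([ 1.1,  0.5,  1.6, -0. ,  1.1, -0.1]), 'qvel': array([-0.,  0., -0., -0.,  0.,  0.]), 'tau': array([ -0. , -61.3, -25.8,   0.1,   0. ,  -0. ]), 'eef_pos': array([229.2, 581.2, 214.1]), 'tcp_rot': array([-3.1, -0. ,  2.8]), 'ft_force': array([ 0.6,  0.6, -0.7]), 'moment': array([-0., -0., -0.]), 'grip_force': 0.0, 'opening': 0.9977065229090328}
top [[366.    0.  257.8]
 [  0.  366.  188.2]
 [  0.    0.    1. ]] [[    0.     -1.      0.     30.4]
 [    1.      0.      0.1  -502.4]
 [   -0.1    -0.      1.  -1036.9]
 [    0.      0.      0.      1. ]]
comb [242.8 143.7] 0.62 [632.2  91.2  38. ]
bed [243.2 200.9] 0.76 [465.2  85.9  11.4]
bed [244.6 178.3] 0.2 [523.5  81.4  73.1]
thumb_bar [240.3 180.8] 0.72 [515.7  93.2  75. ]
stop_face [255.6 199.2] 0.71 [471.   49.2  13.4]
clip_green [210.9 142.3] 0.48 [633.9 185.5  38.3]
clip_yellow [253.1 138.2] 0.61 [649.3  61.2  39.5]
clip_yellow [242.  145.2] 0.46 [627.6  93.4  38.1]
clip_orange [224.  136.8] 0.43 [650.7 147.2  41.5]
clip_white [268.3 135.4] 0.44 [658.8  16.6  40.1]
clip_white [252.2 137.6] 0.41 [651.   
[... 1481 characters left out ...]
] 0.44 [ 482.7 -209.7   49.8]
clip_white [317.2 214.8] 0.44 [649.2 -23.7  34. ]
trunking [286.  342.6] 0.89 [ 503.2 -439.6   53.8]
trunking [183.  284.3] 0.79 [ 302.2 -246.    25.9]
trunking [263.3 261.8] 0.74 [ 484.  -213.9   51.4]
trunking_end [264.4 359.1] 0.93 [ 464.3 -435.     2. ]
trunking_end [259.6 240. ] 0.76 [ 483.4 -134.9   49.7]
trunking_end [152.1 290.8] 0.76 [ 231.5 -237.9    2.6]
bottle [274.3 137.4] 0.71 [589.7 423.5  34.6]
junction_box [232.9 145.3] 0.84 [445.7 403.8  18.8]
screwdriver [326.5 251.1] 0.62 [ 644.5 -162.4   28.3]
screwdriver [299.4 177.2] 0.28 [633.4 165.6  33.6]
bench_stop [281.7 202.7] 0.82 [567.8  70.6  10.3]
bench_stop [243.3 202.2] 0.15 [456.2  43.1  36.8]
```

```bash
python3 - <<'E'
import cv2
a=cv2.imread("pics/top0.png");cv2.imwrite("pics/topc.png",cv2.resize(a[100:300,190:450],None,fx=3,fy=3,interpolation=cv2.INTER_CUBIC))
a=cv2.imread("pics/side0.png");cv2.imwrite("pics/sidec.png",cv2.resize(a[120:380,130:390],None,fx=2.3,fy=2.3,interpolation=cv2.INTER_CUBIC))
E
```

```text
(no output)
```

View pics/topc.png

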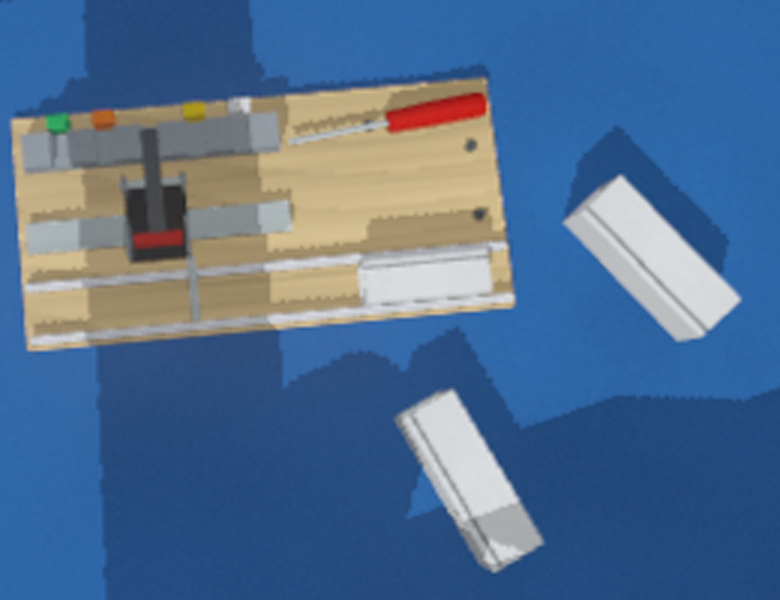

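View pics/sidec.png

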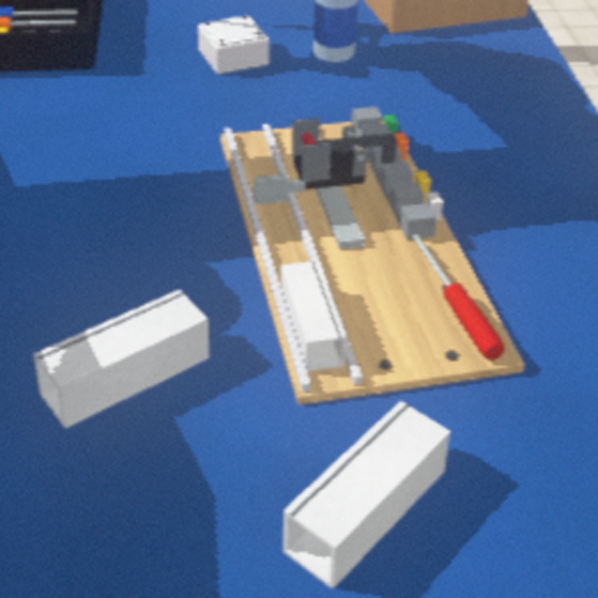

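The top view shows the green clip (crop px 58,122) as the left-most. The tab is at crop px 150,130, with orange between them and yellow and white on the right. So green marks the +90 notch. The trunking I want is the white piece in the bed (crop px 425,280), the smallest of the three.

```bash
python3 - <<'E'
from h import *
from scipy.optimize import least_squares
np.set_printoptions(precision=2,suppress=True)
c=imaging.read_camera("top"); im=c["color"].astype(int)
co=[(12,118),(487,78),(515,307),(28,350)]
W=np.array([unproj(c,(190+u/3,100+v/3),plane=12)[:2] for u,v in co])
B=np.array([(100,140),(100,-345),(-135,-345),(-135,140)])
def f(p):
    a=p[2];R=np.array([[np.cos(a),-np.sin(a)],[np.sin(a),np.cos(a)]]);return (B@R.T+p[:2]-W).ravel()
s=least_squares(f,[560,90,.08]);print(s.x,s.fun)
R,G,Bl=im[...,0],im[...,1],im[...,2]
def cen(m,z,box):
    k=np.zeros_like(m);k[box[1]:box[3],box[0]:box[2]]=1;v,u=np.nonzero(m&k.astype(bool));return unproj(c,(u.mean(),v.mean()),plane=z),len(u)
a=s.x[2];Rm=np.array([[np.cos(a),-np.sin(a)],[np.sin(a),np.cos(a)]])
for n,m,z,b in(("bar",(R>100)&(G<70)&(Bl<70),77,(230,160,260,195)),("green",(G>R+40)&(G>Bl+40),42,(195,130,222,150))):
    p,k=cen(m,z,b);print(n,p,k,Rm.T@(p[:2]-s.x[:2]))
print("trunk dets")
for n in("trunking","trunking_end"):
  for m in mark_of("top",n): print(n,m["uv"],Rm.T@(unproj(c,m["uv"],plane=52)[:2]-s.x[:2]))
K=state();print(K["tcp_rot"],K["eef_pos"])
def w(x,y):return Rm@[x,y]+s.x[:2]
print("bar",w(-45,0),"bed -230",w(-100,-250),w(-100,57))
# trunk white extents in lane
u0=[]
H=np.array([unproj(c,(u,v)) for v in range(175,215) for u in range(290,370)]);h=(H[:,:2]-s.x[:2])@Rm
k=(H[:,2]>42)&(abs(h[:,0]+100)<25);print("trunk ext",np.percentile(h[k],[1,5,50,95,99],axis=0).T,H[k,2].mean())
E
```

```text
[564.92  91.21   0.11] [-0.04  0.94  0.49 -0.85 -0.24 -1.48 -0.21  1.39]
bar [519.87  87.67  77.  ] 79 [-45.16   1.59]
green [637.92 191.28  42.  ] 39 [83.86 91.16]
trunk dets
trunking [400.6, 189.1] [-109.14 -447.85]
trunking [328.5, 190.8] [ -96.  -241.2]
trunking [343.5, 257.1] [-285.6  -262.08]
trunking_end [426.7, 203.0] [-155.32 -516.63]
trunking_end [313.9, 188.1] [ -84.59 -200.34]
trunking_end [361.4, 282.0] [-357.56 -303.62]
[3.14 0.   2.77] [229.36 581.41 214.66]
bar [520.21  86.11] bed -230 [ 493.87 -168.5 ] [459.11 136.52]
trunk ext [[-119.48 -118.22 -100.08  -81.62  -79.99]
 [-309.76 -304.32 -250.36 -196.74 -191.9 ]] 50.15163305165838
```

```bash
cat >> h.py <<'E'
O=np.array([564.92,91.21]);A=0.1127
def bw(x,y,z,a=None):
    return np.array([*(O+np.array([[np.cos(A),-np.sin(A)],[np.sin(A),np.cos(A)]])@[x,y]),z])
def wb(p): return np.array([[np.cos(A),np.sin(A)],[-np.sin(A),np.cos(A)]])@(np.array(p)[:2]-O)
from scipy.spatial.transform import Rotation as Ro
def go(x,y,z,yaw=A+np.pi/2):
    s=state();R=Ro.from_euler("xyz",s["tcp_rot"]).as_matrix()
    d=R.T@(bw(x,y,z)-s["eef_pos"])/1000
    dy=(s["tcp_rot"][2]-yaw+np.pi)%(2*np.pi)-np.pi
    print("slide",np.round(d,4),"roll",round(dy,4),"bench now",wb(s["eef_pos"]).round(1),s["eef_pos"].round(1),"F",np.round(s["ft_force"],1),"t",s["t"])
E
python3 - <<'E'
from h import *
go(-45,0,180)
E
```

```text
slide [-0.4523 -0.3539  0.0346] roll 1.0823 bench now [-278.3  524.8] [229.4 581.4 214.7] F [-0.3  0.5 -0.1] t 1.75
```

Request:
{"api": "step_arm", "payload": {"increments": [{"slide": [-0.045,-0.035,0.003],"roll": 0.11},{"slide": [-0.09,-0.07,0.007],"roll": 0.22},{"slide": [-0.135,-0.106,0.01],"roll": 0.33},{"slide": [-0.18,-0.142,0.014],"roll": 0.44},{"slide": [-0.226,-0.177,0.017],"roll": 0.54}], "fingers": 0}}

```text
t: 2.38
eef_pos: [375.3, 332.2, 197.7]
tcp_rot: [3.141, 0.0, 2.223]
ft_force: [0.6, 0.9, 0.5]
opening: 0.529
grip_force: 0.0
```

```bash
sed -i 's/A=0.1127/A=0.1134/' h.py; python3 - <<'E'
from h import *
go(-45,0,180)
E
```

```text
slide [-0.2836 -0.0341  0.0177] roll 0.5384 bench now [-161.1  260.9] [375.3 332.2 197.7] F [0.6 0.9 0.5] t 2.375
```

Request:
{"api": "step_arm", "payload": {"increments": [{"slide": [-0.057,-0.007,0.004],"roll": 0.11},{"slide": [-0.114,-0.014,0.007],"roll": 0.22},{"slide": [-0.171,-0.021,0.011],"roll": 0.33},{"slide": [-0.228,-0.028,0.014],"roll": 0.44},{"slide": [-0.284,-0.034,0.018],"roll": 0.538}]}}

```text
t: 3.0
eef_pos: [521.6, 86.0, 179.8]
tcp_rot: [3.141, -0.0, 1.684]
ft_force: [-0.2, 1.0, -0.3]
opening: 0.022
grip_force: 0.0
```

```bash
python3 - <<'E'
from h import *
c=imaging.read_camera("wrist");np.set_printoptions(precision=1,suppress=True)
cv2.imwrite("pics/w1.png",cv2.cvtColor(c["color"],cv2.COLOR_RGB2BGR))
for t in "thumb_bar tab_tip stop_face comb clip_green clip_orange".split():
    for m in mark_of("wrist",t)[:2]:
        p=unproj(c,m["uv"]);print(t,m["uv"],round(m["confidence"],2),wb(p),p[2])
for b in((-45,0,77),(84,90,42),(59,0,40),(59,90,40)): print(b,proj(c,bw(*b)))
go(-45,0,82)
E
```

```text
thumb_bar [257.8, 189.5] 0.88 [-43.   -0.7] 76.10639851086013
thumb_bar [290.5, 168.5] 0.47 [-9.7 11.8] 42.32975174679936
tab_tip [347.5, 174.2] 0.6 [48.3  6.3] 44.15875797516961
tab_tip [383.1, 85.8] 0.35 [79.5 92.2] 32.23542474658186
stop_face [205.2, 208.7] 0.88 [-96.8 -28.2] 51.63448864116826
comb [357.0, 176.9] 0.57 [49.8  9.6] 69.34100109708245
comb [256.3, 191.2] 0.42 [-44.4  -2.3] 76.40321930523561
clip_green [382.9, 88.6] 0.86 [79.3 89.5] 33.22075988337486
clip_orange [380.2, 131.8] 0.77 [79.8 48.2] 36.6627891298779
(-45, 0, 77) [255.6 189. ]
(84, 90, 42) [391.6  87.7]
(59, 0, 40) [356.2 179.2]
(59, 90, 40) [364.5  87.8]
slide [-0.  -0.   0.1] roll 0.0053 bench now [-44.8   2.7] [520.1  88.8 179.8] F [0.1 0.8 0.1] t 3.35
```

View pics/w1.png

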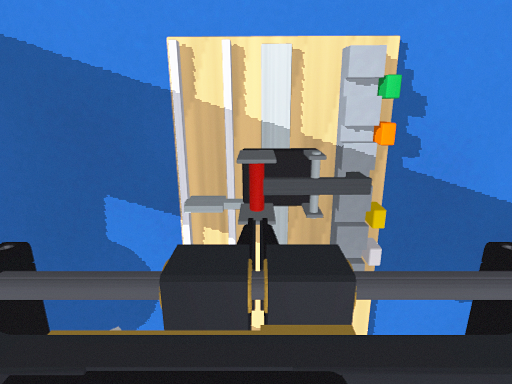

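The wrist view confirms the bench pose: red bar at about (257,187), green clip at (390,86), in line with the +90 notch. The fingers are between the cheeks, so I press down now.

Request:
{"api": "step_arm", "payload": {"increments": [{"slide": [0,0,0.05]},{"slide": [0,0,0.09]},{"slide": [0,0,0.1]},{"slide": [0,0,0.11]},{"slide": [0,0,0.119]}]}}

```text
invalid input at $.increments[0]: expected keys slide, roll
```

```bash
python3 - <<'E'
from h import *
c=imaging.read_camera("side");cv2.imwrite("pics/s1.png",cv2.resize(cv2.cvtColor(c["color"],cv2.COLOR_RGB2BGR)[120:270,200:380],None,fx=4,fy=4))
go(-45,76,61)
E
```

```text
slide [7.320e-02 1.000e-04 1.189e-01] roll 0.0056 bench now [-44.7   2.8] [520.2  88.9 179.9] F [0.4 0.2 0.6] t 3.4
```

View pics/s1.png

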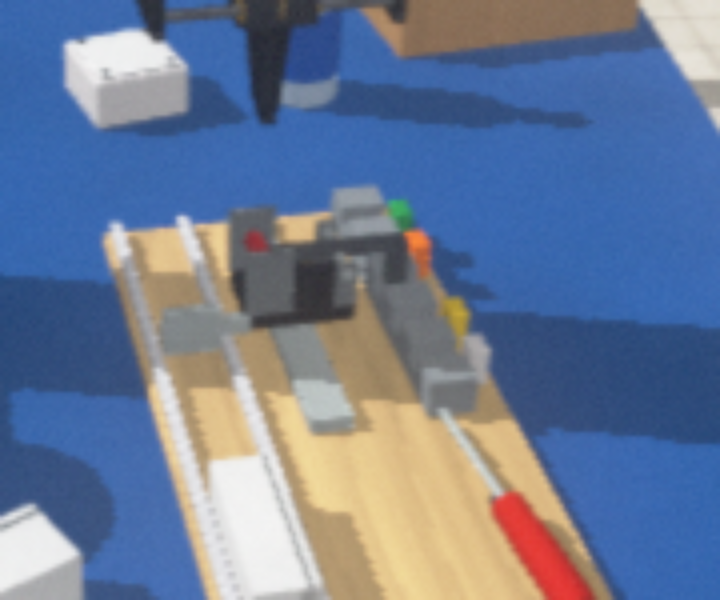

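The move was refused because "roll" was missing. The picture shows the arm still above the bar, with the tab seated in the middle notch. I'll send it again with roll.

Request:
{"api": "step_arm", "payload": {"increments": [{"slide": [0,0,0.05],"roll": 0},{"slide": [0,0,0.09],"roll": 0},{"slide": [0,0,0.1],"roll": 0},{"slide": [0,0,0.11],"roll": 0},{"slide": [0,0,0.119],"roll": 0}]}}

```text
t: 4.03
eef_pos: [521.3, 88.3, 61.4]
tcp_rot: [3.139, -0.0, 1.688]
ft_force: [0.5, 1.9, 5.6]
opening: 0.007
grip_force: 2.5
```

```bash
python3 - <<'E'
from h import *
go(-45,76,61)
E
```

```text
slide [ 0.074  -0.001   0.0004] roll 0.0041 bench now [-43.7   2. ] [521.3  88.3  61.4] F [0.5 1.9 5.6] t 4.025
```

Request:
{"api": "step_arm", "payload": {"increments": [{"slide": [0.012,0,0],"roll": 0},{"slide": [0.024,0,0],"roll": 0},{"slide": [0.036,0,0],"roll": 0},{"slide": [0.048,0,0],"roll": 0},{"slide": [0.06,0,0],"roll": 0}]}}

```text
t: 4.65
eef_pos: [514.0, 148.5, 60.9]
tcp_rot: [3.14, -0.0, 1.688]
ft_force: [1.8, -1.1, 5.7]
opening: 0.006
grip_force: 2.6
```

```bash
python3 - <<'E'
from h import *
c=imaging.read_camera("wrist");cv2.imwrite("pics/w2.png",cv2.cvtColor(c["color"],cv2.COLOR_RGB2BGR)[0:300,100:450])
for t in "thumb_bar tab_tip stop_face".split():
    for m in mark_of("wrist",t)[:2]:
        p=unproj(c,m["uv"]);print(t,m["uv"],round(m["confidence"],2),wb(p).round(1),p[2].round(1))
go(-45,76,61)
E
```

```text
tab_tip [422.9, 228.2] 0.59 [57.2 66.3] 56.5
stop_face [179.8, 269.1] 0.81 [-64.6  97.6] 158.2
slide [ 0.0132 -0.0008 -0.0002] roll 0.0042 bench now [-44.1  62.8] [514.  148.6  60.8] F [2.  1.4 4.9] t 4.85
```

View pics/w2.png

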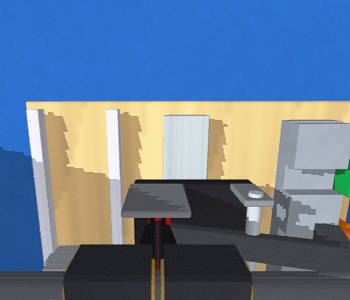

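```bash
cat >> h.py <<'E'
def cloud(c):
    K=np.array(c["intrinsics"]);T=np.array(c["camera_from_world"]);v,u=np.mgrid[0:384,0:512];Z=c["z_map"]
    P=np.stack([(u-K[0,2])/K[0,0]*Z,-(v-K[1,2])/K[1,1]*Z,-Z],-1).reshape(-1,3)[Z.ravel()>0]
    W=(P-T[:3,3])@T[:3,:3]
    b=(W[:,:2]-O)@np.array([[np.cos(A),-np.sin(A)],[np.sin(A),np.cos(A)]])
    return np.c_[b,W[:,2]]
def carr(cam="wrist"):
    q=cloud(imaging.read_camera(cam))
    def rg(n,x0,x1,z0,z1,y0=-60,y1=140):
        k=q[(q[:,0]>x0)&(q[:,0]<x1)&(q[:,2]>z0)&(q[:,2]<z1)&(q[:,1]>y0)&(q[:,1]<y1)]
        if len(k)>5: print(cam,n,len(k),"y pct 2/25/50/75/98",np.percentile(k[:,1],[2,25,50,75,98]).round(1),"z max",np.percentile(k[:,2],98).round(1))
    rg("cheek",-64,-52,84,97);rg("arm",15,36,50,100);rg("plate",-122,-80,40,56)
E
python3 -c "
from h import *
carr();carr('top');carr('side')"
```

```text
wrist cheek 255 y pct 2/25/50/75/98 [74.2 88.  89.6 90.4 90.7] z max 93.2
wrist arm 1384 y pct 2/25/50/75/98 [53.7 58.3 63.1 67.9 90.7] z max 81.6
wrist plate 250 y pct 2/25/50/75/98 [34.  34.9 35.1 35.5 35.8] z max 52.5
side cheek 28 y pct 2/25/50/75/98 [25.3 32.3 50.8 59.9 86.2] z max 95.0
side arm 36 y pct 2/25/50/75/98 [44.3 52.5 55.4 61.8 68.2] z max 81.2
side plate 58 y pct 2/25/50/75/98 [22.1 25.8 27.7 30.1 35.8] z max 51.9
```

Request:
{"api": "step_arm", "payload": {"increments": [{"slide": [0.01,0,0],"roll": 0},{"slide": [0.019,0,0],"roll": 0},{"slide": [0.025,0,0],"roll": 0},{"slide": [0.0275,0,0],"roll": 0},{"slide": [0.0275,0,0],"roll": 0}]}}

```text
t: 5.62
eef_pos: [510.7, 175.8, 60.8]
tcp_rot: [3.14, -0.001, 1.688]
ft_force: [2.7, 1.1, 5.6]
opening: 0.006
grip_force: 2.5
```

```bash
python3 -c "
from h import *
carr();go(-45,90,61)"
```

```text
wrist cheek 267 y pct 2/25/50/75/98 [101.7 114.8 116.4 117.  117.5] z max 93.9
wrist arm 1388 y pct 2/25/50/75/98 [ 80.5  85.   89.8  94.5 117.5] z max 81.7
wrist plate 218 y pct 2/25/50/75/98 [61.  61.6 61.9 62.1 62.6] z max 52.1
slide [-0.0001 -0.0007 -0.0002] roll 0.0038 bench now [-44.3  90.1] [510.7 175.7  60.8] F [2.7 2.5 4.7] t 5.675
```

Request:
{"api": "step_arm", "payload": {"increments": [{"slide": [0,0,-0.006],"roll": 0},{"slide": [0,0,-0.012],"roll": 0},{"slide": [0,0,-0.018],"roll": 0},{"slide": [0,0,-0.022],"roll": 0},{"slide": [0,0,-0.024],"roll": 0}]}}

```text
t: 6.3
eef_pos: [510.3, 174.7, 84.8]
tcp_rot: [-3.141, -0.0, 1.688]
ft_force: [-0.4, 0.4, 0.9]
opening: 0.006
grip_force: 0.0
```

```bash
python3 -c "
from h import *
carr();go(-45,90,84)
q=cloud(imaging.read_camera('wrist'))
for x in (0,10,20,30,40,50,58):
  k=q[(abs(q[:,0]-x)<4)&(abs(q[:,1]-89.5)<5)&(q[:,2]>38)]
  if len(k): print(x,np.median(k[:,2]).round(1),len(k))
"
```

```text
wrist cheek 178 y pct 2/25/50/75/98 [114.6 115.9 117.4 118.1 118.5] z max 92.8
wrist arm 952 y pct 2/25/50/75/98 [ 62.4  85.2  90.3  95.4 118.5] z max 75.4
wrist plate 393 y pct 2/25/50/75/98 [55.4 59.7 62.5 62.9 63.4] z max 52.8
slide [ 0.0009 -0.0003  0.0009] roll 0.0035 bench now [-44.7  89.1] [510.4 174.7  84.9] F [ 0.4  0.5 -0.6] t 6.35
0 72.8 292
10 72.8 284
20 73.1 183
30 163.0 365
40 73.3 177
50 72.7 285
58 73.0 191
```

The rocker arm is level at z 73 along its whole length, so the tab is fully seated in the green notch. Next is the trunking.

Request:
{"api": "step_arm", "payload": {"increments": [{"slide": [0,0,-0.03],"roll": 0},{"slide": [-0.02,-0.01,-0.045],"roll": 0},{"slide": [-0.08,-0.025,-0.045],"roll": 0},{"slide": [-0.14,-0.04,-0.045],"roll": 0},{"slide": [-0.2,-0.055,-0.045],"roll": 0}]}}

```text
t: 7.02
eef_pos: [478.7, -32.0, 129.6]
tcp_rot: [3.141, -0.0, 1.688]
ft_force: [0.9, 0.2, -0.5]
opening: 0.002
grip_force: 0.0
```

Request:
{"api": "step_arm", "payload": {"increments": [{"slide": [-0.06,0,0],"roll": 0},{"slide": [-0.12,0,0],"roll": 0},{"slide": [-0.18,0,0],"roll": 0},{"slide": [-0.22,0,0],"roll": 0},{"slide": [-0.235,0,0],"roll": 0}]}}

```text
t: 7.65
eef_pos: [506.4, -265.5, 129.1]
tcp_rot: [-3.141, -0.0, 1.686]
ft_force: [1.2, 1.1, -0.0]
opening: 0.003
grip_force: 0.0
```

```bash
python3 -c "
from h import *
c=imaging.read_camera('wrist');q=cloud(c)
k=q[(abs(q[:,0]+100)<24)&(q[:,2]>46)&(q[:,2]<58)&(q[:,1]<-150)]
print(np.percentile(k,[1,5,50,95,99],axis=0).round(1))
k=q[(abs(q[:,0]+100)<24)&(q[:,2]>28)&(q[:,2]<56)&(q[:,1]>0)];print(np.percentile(k,[2,50,98],axis=0).round(1),len(k))
carr('top')
go(-100,-345,36)"
```

```text
[[-118.6 -463.5   50.2]
 [-116.9 -307.6   50.7]
 [ -98.8 -251.7   51.9]
 [ -81.  -205.4   53.2]
 [ -79.3 -201.6   53.9]]Traceback (most recent call last):
  File "<string>", line 6, in <module>
    k=q[(abs(q[:,0]+100)<24)&(q[:,2]>28)&(q[:,2]<56)&(q[:,1]>0)];print(np.percentile(k,[2,50,98],axis=0).round(1),len(k))
                                                                       ~~~~~~~~~~~~~^^^^^^^^^^^^^^^^^^^^
    return _quantile_unchecked(
        a, q, axis, out, overwrite_input, method, keepdims, weights)
    return _ureduce(a,
                    func=_quantile_ureduce_func,
    ...<5 lines>...
                    overwrite_input=overwrite_input,
                    method=method)
    r = func(a, **kwargs)
    result = _quantile(arr,
                       quantiles=q,
    ...<2 lines>...
                       out=out,
                       weights=wgt)
    slices_having_nans = np.isnan(arr[-1, ...])
                                  ~~~^^^^^^^^^
IndexError: index -1 is out of bounds for axis 0 with size 0
```

```bash
python3 -c "
from h import *
carr('top')
go(-100,-340,36)"
```

```text
top cheek 15 y pct 2/25/50/75/98 [ 60.7  62.3 116.  118.1 119.5] z max 92.8
top arm 47 y pct 2/25/50/75/98 [62.8 84.9 88.6 93.7 98.4] z max 75.8
top plate 45 y pct 2/25/50/75/98 [56.8 58.2 60.6 62.5 64.6] z max 54.0
slide [ 0.0065 -0.0016  0.0932] roll 0.0022 bench now [ -98.4 -346.5] [ 506.4 -264.2  129.2] F [-0.5  0.8  1. ] t 7.75
```

Request:
{"api": "step_arm", "payload": {"increments": [{"slide": [0,-0.002,0.045],"roll": 0},{"slide": [0,-0.002,0.08],"roll": 0},{"slide": [0,-0.002,0.093],"roll": 0},{"slide": [0.012,-0.002,0.093],"roll": 0},{"slide": [0.024,-0.002,0.093],"roll": 0}]}}

```text
t: 8.38
eef_pos: [502.2, -239.0, 37.8]
tcp_rot: [3.14, 0.001, 1.688]
ft_force: [0.0, -1.7, -0.3]
opening: 0.002
grip_force: 0.4
```

Request:
{"api": "step_arm", "payload": {"increments": [{"slide": [0.01,0,0],"roll": 0},{"slide": [0.025,0,0],"roll": 0},{"slide": [0.045,0,0],"roll": 0},{"slide": [0.065,0,0],"roll": 0},{"slide": [0.08,0,0],"roll": 0}]}}

```text
t: 9.0
eef_pos: [492.2, -159.0, 36.6]
tcp_rot: [-3.141, -0.0, 1.688]
ft_force: [0.4, -0.5, 1.4]
opening: 0.005
grip_force: 0.6
```

```bash
python3 - <<'E'
from h import *
c=imaging.read_camera("top");q=cloud(c)
cv2.imwrite("pics/t2.png",cv2.resize(cv2.cvtColor(c["color"],cv2.COLOR_RGB2BGR)[100:300,190:450],None,fx=3,fy=3))
k=q[(abs(q[:,0]+100)<18)&(q[:,2]>44)&(q[:,2]<58)&(q[:,1]<30)]
print(np.percentile(k,[1,5,50,95,99],axis=0).round(1))
go(-100,-90,36)
E
```

```text
[[-117.6 -515.    45.5]
 [-116.3 -508.6   48.5]
 [-100.4 -473.    52.4]
 [ -83.8 -438.5   55.8]
 [ -82.5 -431.2   57.3]]
slide [0.1491 0.0016 0.0007] roll 0.0047 bench now [-100.9 -239.1] [ 491.8 -157.8   36.6] F [-0.7  1.8 -0.1] t 9.05
```

View pics/t2.png

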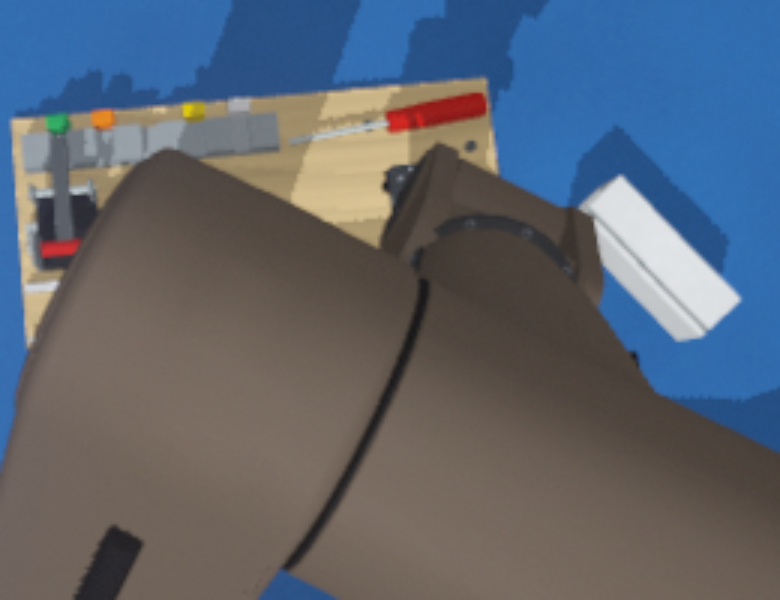

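The top view shows the tab in line with the green clip (crop px 60,125). The arm hides the trunking there, so I'll keep pushing and check with the wrist camera.

Request:
{"api": "step_arm", "payload": {"increments": [{"slide": [0.02,0,0],"roll": 0},{"slide": [0.045,0,0],"roll": 0},{"slide": [0.07,0,0],"roll": 0},{"slide": [0.095,0,0],"roll": 0},{"slide": [0.11,0,0],"roll": 0}]}}

```text
t: 9.68
eef_pos: [479.2, -50.0, 36.6]
tcp_rot: [-3.141, -0.0, 1.688]
ft_force: [-0.2, -1.3, 0.2]
opening: 0.006
grip_force: 0.3
```

```bash
cat >> h.py <<'E'
def trunk():
    q=cloud(imaging.read_camera("wrist"));k=q[(abs(q[:,0]+100)<18)&(q[:,2]>48)&(q[:,2]<57)&(q[:,1]<120)&(q[:,1]>-320)]
    h,e=np.histogram(k[:,1],np.arange(-320,121,10));print({int(a):int(n) for a,n in zip(e,h) if n})
    k=k[k[:,1]<56+20];print("max y",np.sort(k[:,1])[-40::4].round(1))
E
python3 -c "
from h import *
trunk();go(-100,-73,36)"
```

```text
{-130: 36, -120: 1079, -110: 1220, -100: 1270, -90: 1347, -80: 1426, -70: 1509, -60: 1562, -50: 1693, -40: 1777, -30: 1881, -20: 1988, -10: 121}
max y [-9.6 -9.6 -9.6 -9.5 -9.5 -9.5 -9.4 -9.4 -9.4 -9.3]
slide [0.0566 0.0016 0.0006] roll 0.0047 bench now [-101.3 -129.6] [478.9 -49.   36.6] F [-0.5  1.5 -0.5] t 9.725
```

Request:
{"api": "step_arm", "payload": {"increments": [{"slide": [0.015,0.001,0],"roll": 0},{"slide": [0.03,0.001,0],"roll": 0},{"slide": [0.04,0.001,0],"roll": 0},{"slide": [0.046,0.001,0],"roll": 0},{"slide": [0.05,0.001,0],"roll": 0}]}}

```text
t: 10.35
eef_pos: [474.8, -1.3, 36.6]
tcp_rot: [3.142, -0.0, 1.688]
ft_force: [-0.6, -0.6, -0.7]
opening: 0.004
grip_force: 0.3
```

Request:
{"api": "step_arm", "payload": {"increments": [{"slide": [0.001,0,0],"roll": 0},{"slide": [0.002,0,0],"roll": 0},{"slide": [0.003,0,0],"roll": 0},{"slide": [0.004,0,0],"roll": 0},{"slide": [0.004,0,0],"roll": 0}]}}

```text
t: 10.98
eef_pos: [474.3, 2.4, 36.6]
tcp_rot: [3.142, -0.0, 1.688]
ft_force: [0.5, 0.4, -0.4]
opening: 0.001
grip_force: 0.0
```

```bash
python3 -c "
from h import *
go(-100,-73,36)
for i in range(6): imaging.read_camera('wrist'); print(state()['ft_force'].round(1))
trunk()"
```

```text
slide [0.005  0.0001 0.0006] roll 0.0036 bench now [-100.  -78.] [474.3   2.4  36.6] F [ 0.5  0.4 -0.4] t 10.975
[ 0.1 -0.5  1. ]
[ 0.4 -0.4  0.2]
[-0.6  0.6 -0.5]
[-0.5  0.1 -0. ]
[ 0.5 -1.1 -0. ]
[ 0.3 -0.5  0.2]
{-70: 811, -60: 1198, -50: 1262, -40: 1325, -30: 1402, -20: 1496, -10: 1576, 0: 1651, 10: 1733, 20: 1840, 30: 1963, 40: 650}
max y [43.1 43.1 43.1 43.1 43.1 43.2 43.2 43.2 43.3 43.3]
```

Request:
{"api": "step_arm", "payload": {"increments": [{"slide": [0.001,0,0],"roll": 0},{"slide": [0.002,0,0],"roll": 0},{"slide": [0.003,0,0],"roll": 0},{"slide": [0.004,0,0],"roll": 0},{"slide": [0.0045,0,0],"roll": 0}]}}

```text
t: 11.95
eef_pos: [473.9, 6.9, 36.6]
tcp_rot: [3.141, -0.0, 1.688]
ft_force: [0.7, -1.4, 0.0]
opening: 0.005
grip_force: 1.1
```

```bash
python3 -c "
from h import *
go(-100,-73,36);f=[]
for i in range(6): imaging.read_camera('wrist'); f.append(state()['ft_force'])
print(np.mean(f,0));trunk();carr('top')
carr('side')"
```

```text
slide [0.0004 0.     0.0006] roll 0.0037 bench now [-100.   -73.4] [473.9   6.9  36.6] F [ 0.7 -1.4  0. ] t 11.95
[ 0.76605536 -0.9555863   0.08085999]
{-70: 287, -60: 1177, -50: 1231, -40: 1307, -30: 1360, -20: 1431, -10: 1535, 0: 1627, 10: 1683, 20: 1790, 30: 1930, 40: 1544}
max y [47.6 47.6 47.6 47.6 47.7 47.7 47.7 47.8 47.8 47.9]
top cheek 15 y pct 2/25/50/75/98 [ 63.6  66.3 119.6 120.6 121.8] z max 92.9
top arm 43 y pct 2/25/50/75/98 [ 82.4  88.5  93.2  97.1 120. ] z max 76.5
top plate 214 y pct 2/25/50/75/98 [15.4 35.3 46.9 57.6 67.2] z max 54.7
side arm 14 y pct 2/25/50/75/98 [82.8 85.8 89.4 93.7 97.5] z max 71.6
side plate 96 y pct 2/25/50/75/98 [-59.6 -42.3 -21.4   1.7  41.3] z max 53.1
```

Request:
{"api": "step_arm", "payload": {"increments": [{"slide": [0.0005,0,0],"roll": 0},{"slide": [0.001,0,0],"roll": 0},{"slide": [0.001,0,0],"roll": 0}]}}

```text
t: 12.78
eef_pos: [473.7, 7.9, 36.6]
tcp_rot: [3.141, -0.0, 1.688]
ft_force: [0.2, -2.4, 0.7]
opening: 0.003
grip_force: 1.0
```

```bash
python3 -c "
from h import *
go(-100,-73,36);f=[]
for i in range(4): imaging.read_camera('wrist'); f.append(state()['ft_force'])
print(np.mean(f,0));trunk();carr('top')"
```

```text
slide [-0.0005  0.0001  0.0006] roll 0.0036 bench now [-100.1  -72.5] [473.7   7.9  36.6] F [ 0.2 -2.4  0.7] t 12.775
[ 0.55247804 -1.7736257   0.13823173]
{-70: 181, -60: 1162, -50: 1234, -40: 1290, -30: 1345, -20: 1438, -10: 1527, 0: 1594, 10: 1694, 20: 1781, 30: 1888, 40: 1750}
max y [48.5 48.6 48.6 48.6 48.6 48.7 48.7 48.8 48.8 48.9]
top cheek 11 y pct 2/25/50/75/98 [ 64.1  66.2  66.6 121.5 122.2] z max 93.3
top arm 46 y pct 2/25/50/75/98 [ 65.9  90.5  94.   98.9 120.9] z max 76.8
top plate 211 y pct 2/25/50/75/98 [16.  36.3 47.8 58.6 68. ] z max 54.4
```

Contact is steady at about 1.8 N, and the geometry puts the carriage at about y 90.5, inside the notch's play. I'll back off and verify.

Request:
{"api": "step_arm", "payload": {"increments": [{"slide": [-0.01,0,0],"roll": 0},{"slide": [-0.03,0,0],"roll": 0},{"slide": [-0.04,0,-0.03],"roll": 0},{"slide": [-0.04,0,-0.08],"roll": 0},{"slide": [-0.04,0,-0.13],"roll": 0}]}}

```text
t: 13.7
eef_pos: [478.0, -32.5, 167.9]
tcp_rot: [-3.141, -0.0, 1.687]
ft_force: [-0.0, 0.5, -0.9]
opening: 0.007
grip_force: 0.0
```

Request:
{"api": "step_arm", "payload": {"increments": [{"slide": [-0.05,0,-0.03],"roll": 0},{"slide": [-0.1,0,-0.03],"roll": 0},{"slide": [-0.14,0,-0.03],"roll": 0},{"slide": [-0.15,0,-0.03],"roll": 0},{"slide": [-0.15,0,-0.03],"roll": 0}]}}

```text
t: 14.32
eef_pos: [495.5, -181.0, 196.3]
tcp_rot: [-3.141, -0.001, 1.687]
ft_force: [-0.0, 0.3, 0.2]
opening: 0.003
grip_force: 0.0
```

```bash
python3 - <<'E'
from h import *
carr("wrist");trunk()
c=imaging.read_camera("wrist");q=cloud(c)
for x in (0,10,20,30,40,50,58):
  k=q[(abs(q[:,0]-x)<4)&(abs(q[:,1]-90)<5)&(q[:,2]>38)]
  if len(k): print(x,np.median(k[:,2]).round(1),len(k))
I=cv2.cvtColor(c["color"],cv2.COLOR_RGB2BGR);s=imaging.read_camera("side");S=cv2.cvtColor(s["color"],cv2.COLOR_RGB2BGR)
a=cv2.resize(I[0:300,100:450],None,fx=1.1,fy=1.1);b=cv2.resize(S[130:250,205:345],None,fx=2.75,fy=2.75,interpolation=cv2.INTER_CUBIC)
cv2.imwrite("pics/f.png",np.hstack([a,b[:330,:400]]));go(-100,-73,36)
E
```

```text
{}
max y []
slide [0.1884 0.0003 0.1607] roll 0.0048 bench now [ -99.4 -261.5] [ 495.8 -179.8  196.6] F [-0.6  0.3  0.4] t 14.525
```

View pics/f.png

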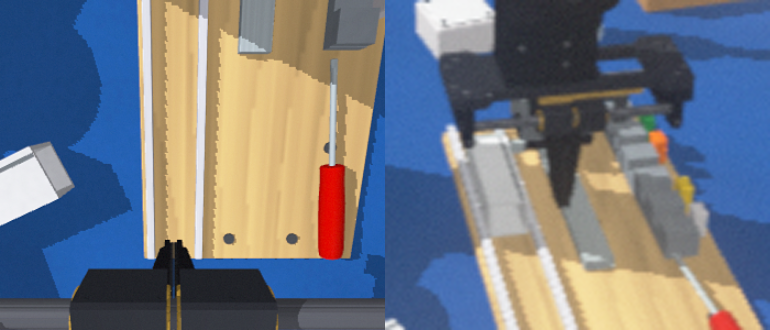

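The left half shows the screwdriver and the empty bed. The right half shows the trunking at the stop end, partly hidden by the gripper. I'll move to a better viewpoint above it.

Request:
{"api": "step_arm", "payload": {"increments": [{"slide": [0.05,0.005,-0.015],"roll": 0},{"slide": [0.1,0.01,-0.03],"roll": 0},{"slide": [0.15,0.02,-0.04],"roll": 0},{"slide": [0.2,0.03,-0.04],"roll": 0},{"slide": [0.22,0.04,-0.04],"roll": 0}]}}

```text
t: 15.15
eef_pos: [509.3, 45.5, 237.0]
tcp_rot: [3.141, -0.0, 1.691]
ft_force: [-0.1, -0.4, 0.3]
opening: 0.005
grip_force: 0.0
```

```bash
python3 - <<'E'
from h import *
imaging.read_camera("wrist");imaging.read_camera("wrist")
carr("wrist");trunk()
c=imaging.read_camera("wrist");q=cloud(c)
for x in (0,10,20,30,40,50,58):
  k=q[(abs(q[:,0]-x)<4)&(abs(q[:,1]-90)<5)&(q[:,2]>38)&(q[:,2]<110)]
  if len(k): print(x,np.median(k[:,2]).round(1),len(k))
I=cv2.cvtColor(c["color"],cv2.COLOR_RGB2BGR)
cv2.imwrite("pics/g.png",cv2.resize(I[0:270,120:450],None,fx=2.2,fy=2.2));go(-100,-73,36)
E
```

```text
wrist cheek 126 y pct 2/25/50/75/98 [ 62.6  65.  118.6 120.3 122.3] z max 93.5
wrist arm 439 y pct 2/25/50/75/98 [ 64.8  87.8  92.6  97.1 119.6] z max 76.0
wrist plate 3923 y pct 2/25/50/75/98 [-57.1 -24.5   8.7  39.2  65.2] z max 53.4
{-70: 31, -60: 239, -50: 252, -40: 261, -30: 250, -20: 275, -10: 284, 0: 287, 10: 288, 20: 291, 30: 305, 40: 319, 50: 328, 60: 231}
max y [66.  66.1 66.9 66.9 67.  67.  67.  67.  67.1 67.2]
0 73.0 116
10 72.9 110
20 73.3 90
30 73.4 89
40 73.2 93
50 73.0 110
58 73.1 105
slide [-0.0304 -0.0395  0.2006] roll 0.0043 bench now [-60.6 -42.4] [509.6  42.2 236.6] F [-0.6 -0.2  0.2] t 15.4
```

View pics/g.png

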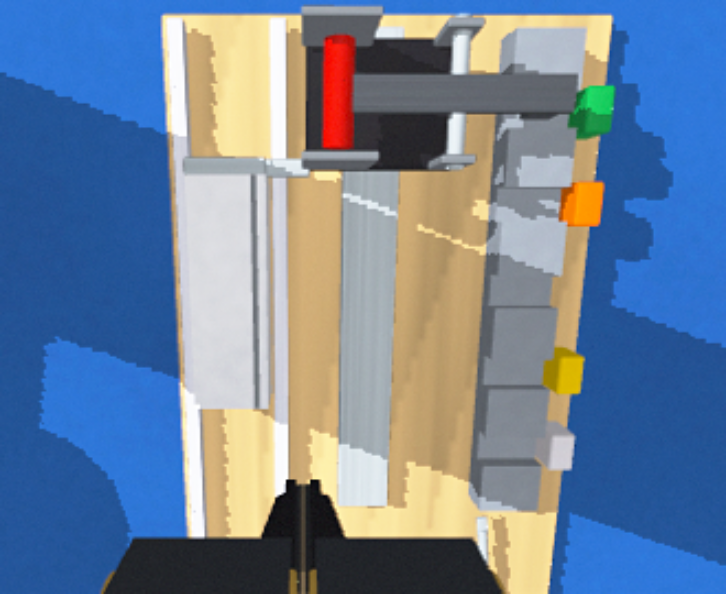

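The trunking's end meets the stop plate (crop px 225,170) with no visible gap. The rocker is level and the tab sits at the green notch.

```bash
python3 -c "
from h import *
print(env.job_done())"
```

```text
the job is handed in; nothing more can be done
None
```

The length stop is set with its tab fully down in the green-marked notch, the white trunking rests against the stop plate, nothing else on the table was touched, and the job was handed in at about 15.5 s of the 54 s allowed.

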